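# Offer up a gate-hinge strap to a stone jamb and hold it for the pin

### The arm

A 7-joint arm with a two-finger parallel gripper is mounted at the origin on the work surface. World frame = base frame: x ahead of the robot, y to its left, z up, the work surface at z = 0. Lengths are in m, angles in degrees, forces in N, time in s.
With the tool pointing down it reaches from about 0.425 to 0.875 m from the base axis. Payload 4.7 kg.
Tool frame: the origin (TCP) lies at the very end of the fingers, on their centre line; the grasp point (between the pads) lies 19 mm behind it; z points along the fingers, y is the direction in which the jaws open and shut (so a half turn about z gives the same grasp; the last joint's range is limited). The gripper opens to 87 mm and grips with 3 to 60 N. Pads are 19 mm wide; open, the fingers measure 117 mm over their backs; the gripper's body (75 mm by 190 mm) begins 51 mm behind the grasp point.
Start: joints at [-68.062, 18.392, -4.016, 83.108, 1.295, 78.541, -3.26], TCP at [0.234, 0.606, 0.223] pointing down, gripper open.
Joint ranges: [-163.93, 163.93], [-17.29, 119.83], [-79.2, 71.16], [3.27, 140.29], [-89.18, 269.18], [5.43, 117.66], [-154.24, 154.24]. Speed limits (degrees/s): [147.25, 147.25, 180, 180, 180, 180, 180].

### API

Orientations are given as [roll, pitch, yaw] about the fixed x, y, z axes, in that order (R = Rz(yaw) Ry(pitch) Rx(roll)).
In Python, from cell import monitor, imaging, ticket, spot_in, pinpoint gives the robot as it stands.
- The arm moves only by the tool servo_tool, never from a script. Its argument "targets" is a list of rows, each a list of 5 numbers: the opening in per cent of the stroke, from 0 (shut) to 100 (fully open), then the shift along the tool's x, y, z in m, then the turn about the tool's z in rad. In form: [[grip, dx, dy, dz, turn], ...]. A call has 1 to 5 rows; each row is the pose to reach, as a shift and turn from the pose commanded when the call began, along the tool's axes at that moment; what a row does not reach only later rows make up. A row lasts 1/8 s, in which the tool goes at most 62.5 mm and 10.7 degrees, less where a joint would pass 70% of its speed; a pose out of reach is approached as far as the arm can. A call with a gripper value outside its range is refused whole. The fingers move at their own pace and stop on an object; "grip_force" is the grip in N (left out, the last holds). Time passes only in rows, so rows that repeat a pose let the fingers close. It gives the time, the measured TCP pose, the force and the opening at its end, in the units of the state.
- monitor.get_obs(): the state, without advancing time (a new reading comes with each control period).
- imaging.read_camera(name): name is "scene" or "top"; returns a dict with "frame" (480x640x3 uint8, blue, green, red), "depth" (480x640 float32, m along the optical axis (not along the pixel's ray), 0 where there is no reading), "K" (3x3 intrinsics, pixels), "k1" (the pictures are not rectified: a ray, as slopes to the right and down, at radius r is drawn at 1 + k1 r^2 times it, then the intrinsics apply), "world_from_camera" (4x4, takes a point from camera to world coordinates). Camera axes: x right, y down, z forward; pixel columns grow to the right and rows downward; lengths in m; the calibration is good to about 2 mm. A picture is of the moment at which its call begins.
- ticket.sign_off(): hands the job in, once; it reports no verdict.
Trained networks look in the newest picture that a camera, given by its name, has taken for a name from the list of things; names that differ only in an ending like _2 or _b are one class to them, and where a whole thing is asked for, a point or a joint stands for the part that bears it (a point fixed in the world has none). Each returns a list of dicts, best first, with "confidence" (0 to 1); they miss things now and then, are a little off and sometimes report something else, mostly with a low value. They report only what shows in the picture. A call takes as long as a camera call. They do not tell look-alikes from the thing itself.
- spot_in(camera, label): "at" ([column, row] in pixels, amid what is visible of it).
- pinpoint(camera, label): "at" ([column, row] in pixels: a listed point, or the origin of a listed thing).
The state is a dict: "time_s": time; "qpos": joint angles; "joint_velocities": joint speeds; "effort": joint torques, N m; "tool_pos": TCP position; "tool_rot": TCP orientation; "force": force on the tool from outside, world axes, zero at the start; "wrist_torque": the same for the moment, N m; "grip_width": finger opening in m.
Only numpy, scipy, OpenCV 4.12 (cv2) and the standard library are available. Lean on these libraries where they do the work, as an engineer would, in place of code of your own. Each camera call takes 0.05 s, during which the arm holds its last target.

### The job

A gate hinge is being dry-fitted to the limestone jamb block on the bench: its plate is already on the block and the pin is started in one of the plate's two knuckles. Pick up the loose strap whose single knuckle fits the gap between those two (not the wider strap), offer it up so that its knuckle sits between them with the holes in line for the pin, the strap level and pointing away from the block, and finish while still holding it there in the gripper, free of the plate and stone rather than leaning on them. Do not shift the block, push in the pin or disturb the wider strap and the other tools.

Things in the scene. Friction and masses are not known exactly. Their poses are not given: they have to be found in the camera images.
- strap_mid (a point): The right strap: steel flat bar 36 mm wide (y), 6 thick, 175 long, about 0.4 kg, lying level along a softwood bearer 24 wide, 100 long, 32 high, so its long edges overhang 6 mm and can be gripped from above. Point: middle of width and thickness, 70 mm from its bore, near the centre of mass. x along the strap away from its knuckle, y across it (parallel to the bore), z up. Bar ends at x = +105.
- strap_bore (a point): Centre of the bore of the strap's one knuckle: x = -70, y = 0, z = +11 mm from strap_mid, same axes. The knuckle is a barrel of 28 mm diameter, 36 mm long (as wide as the strap), with a 13 mm bore along y; its lowest line is flush with the bar's underside.
- jamb_bore (a point): Bore axis of the plate's two knuckles, mid-gap: where strap_bore must come. Barrels 28 mm diameter, 13 bore, 34.5 long; clear gap 41 mm (2.5 mm play each side). x along the bore, level; -y away from the stone (the way the strap must point); z up. 104 mm above the bench, 20 mm out from the stone's edge; in the gap the plate stands 29 mm back. Open from above and in front.
- jamb_center (a point): Centre of the limestone jamb block, 220 (x) by 130 (y) by 90 mm high, 4.6 kg, lying loose on the bench, held by friction. The 6 mm steel hinge plate is on its top. jamb_bore is at x = 0, y = -85, z = +59 mm from here, same axes.
- pin (a joint): Brass hinge pin, 12 mm with a tapered nose, started in the knuckle on the -x side of jamb_bore; its head (20 mm) stands out along -x to 138 mm from jamb_bore. Value: how far it has been pushed in (m), 0 at the start; a stiff slide (5 N).
- wide_strap_mid (a point): Bystander: a strap from a bigger hinge, lying on a like bearer: 58 mm wide, 185 mm long, its knuckle 58 mm long, too wide for the gap. This point is in the middle of its width and thickness, 70 mm from its bore; axes as strap_mid. Its place may be swapped with the right strap.
- dummy: Bystander: round iron-headed carver's mallet standing on its head, 68 mm diameter, 195 mm high; origin under its middle.
- point: Bystander: point chisel, about 200 mm long, 13 mm thick, lying; origin under its middle.
- claw: Bystander: claw chisel, about 200 mm long, 26 mm wide at the teeth, lying; origin under its middle.
- brush: Bystander: dusting brush with a blue handle, 200 mm long, lying; origin under its middle.
- square: Bystander: flat steel square, 150 by 115 mm, 4 mm thick, lying; origin under the middle of its long arm.
There are look-alikes about, which are no part of the job. Leave any green or orange look-alike of the part that bears strap_mid alone.

How it is judged (in metres and radians):
On the way:
1. the right strap is lifted off its bearer in the gripper (height (world z) of strap_mid above 0.06 m and contact force between the fingers and strap above 2 N), for 0.2 s.
At the end, for the whole second after the job is handed in: Held in the gripper and still: bore centre within 4 mm of jamb_bore (so the tapered pin enters), bore axes within 0.07 rad, strap level within 0.1 rad and pointing away from the stone, under 2 N between it and the block or plate; block shifted under 10 mm, pin under 8 mm (distance between strap_bore and jamb_bore below 0.004 m and angle between the y axis of strap_bore and the x axis of jamb_bore, either way round below 0.07 rad and angle between strap_mid's own z axis and vertical below 0.1 rad and y of strap_mid in the frame of jamb_bore below -0.06 m and contact force between the fingers and strap above 2 N and contact force between strap and jamb below 2 N and height (world z) of strap_mid above 0.08 m and linear speed of strap below 0.02 m/s and distance of jamb_center from where it was at the start of the episode below 0.01 m and value of joint pin below 0.008 m); the arm keeps its last pose, push and grip.
It fails at once if the jamb block is shifted 10 mm (distance of jamb_center from where it was at the start of the episode above 0.01 m).
It fails at once if the waiting pin is pushed in 8 mm (value of joint pin above 0.008 m).
It fails at once if the wider strap is moved 30 mm (distance of wide_strap_mid from where it was at the start of the episode above 0.03 m).
It fails at once if the mallet, a chisel, the brush or the square is moved 30 mm (distance of any of dummy, point, claw, brush, square from where it was at the start of the episode above 0.03 m).
It also fails if it takes over 35 s, if anything falls off the work surface, if the arm or the gripper's body presses on something with over 40 N, if the wrist force passes 120 N, or if a joint passes its speed limit or range.

## Working session

There is one attempt and no reset: what is moved stays moved. The work goes in short steps, Python scripts to look and compute and a tool call to move; the robot and the scene stay as the last step left them, time stands still between calls to the robot, and variables do not carry over. Pictures are saved under pics/ and viewed, and the job is handed in when it is done.

Besides the shell and the picture viewer there is one more tool, called after "Request:" by a JSON object that holds its "api" and its "payload". servo_tool: Moves the arm, as the interface text tells. Its arguments: {"type":"object","properties":{"targets":{"type":"array","items":{"type":"array","items":{"type":"number"}}},"grip_force":{"type":"number"}},"required":["targets"]}

```bash
mkdir -p pics; ls
cat > h.py <<'E'
import numpy as np, cv2
from cell import monitor, imaging, ticket, spot_in, pinpoint
def ray(cam,px):
    K=cam["K"];k1=cam["k1"]
    d=np.array([(px[0]-K[0,2])/K[0,0],(px[1]-K[1,2])/K[1,1]])
    u=d.copy()
    for _ in range(20): u=d/(1+k1*(u@u))
    return np.array([u[0],u[1],1.])
def atz(cam,px,z):
    T=np.array(cam["world_from_camera"]);r=T[:3,:3]@ray(cam,px);o=T[:3,3]
    return o+r*(z-o[2])/r[2]
def atd(cam,px,d=None):
    T=np.array(cam["world_from_camera"])
    if d is None: d=cam["depth"][int(round(px[1])),int(round(px[0]))]
    return T[:3,:3]@(ray(cam,px)*d)+T[:3,3]
def cloud(cam):
    K=cam["K"];k1=cam["k1"];T=np.array(cam["world_from_camera"])
    v,u=np.mgrid[0:480,0:640]
    dx=(u-K[0,2])/K[0,0];dy=(v-K[1,2])/K[1,1];ux,uy=dx.copy(),dy.copy()
    for _ in range(20):
        s=1+k1*(ux**2+uy**2);ux,uy=dx/s,dy/s
    d=cam["depth"];P=np.stack([ux*d,uy*d,d],-1)
    W=P@T[:3,:3].T+T[:3,3];W[d<=0]=np.nan
    return W
def proj(cam,p):
    T=np.array(cam["world_from_camera"]);c=T[:3,:3].T@(np.array(p)-T[:3,3])
    u=c[:2]/c[2];u=u*(1+cam["k1"]*(u@u));K=cam["K"]
    return np.array([K[0,0]*u[0]+K[0,2],K[1,1]*u[1]+K[1,2]])
E
python3 - <<'E'
from h import *
print(monitor.get_obs())
for n in("scene","top"):
    c=imaging.read_camera(n);cv2.imwrite(f"pics/{n}0.png",c["frame"])
    print(n,c["K"],c["k1"],np.round(c["world_from_camera"],3))
    for l in("strap_mid","strap_bore","jamb_bore","jamb_center","pin","wide_strap_mid","dummy","point","claw","brush","square"):
        print(l,[(np.round(d["at"],1).tolist(),round(d["confidence"],2)) for d in pinpoint(n,l)][:4])
E
```

```text
pics
{'time_s': 0.0, 'qpos': array([-68.05976514,  18.43942523,  -4.01424271,  83.17502853,
         1.29704538,  78.54164613,  -3.26028977]), 'joint_velocities': array([-0.06873292,  0.01758729, -0.06540307,  0.12366612, -0.06758253,
        0.05155621,  0.04985342]), 'effort': array([ 3.02434291e-04, -4.91294003e+01, -4.03856384e-01, -3.12529135e+01,
       -6.40573818e-02,  4.35344561e-02,  1.59770711e-04]), 'tool_pos': array([0.23421161, 0.60573665, 0.22145611]), 'tool_rot': array([-1.79889254e+02,  8.22233809e-03,  1.58868421e+02]), 'force': array([-0.21738041, -0.02829262,  0.75940153]), 'wrist_torque': array([-0.00992106, -0.03785843, -0.00568429]), 'grip_width': 0.08649999388830526}
scene [[456.52493001   0.         320.12514776]
 [  0.         456.52493001 242.65108117]
 [  0.           0.           1.        ]] -0.06163759801822661 [[-0.824  0.456 -0.337  0.855]
 [ 0.567  0.672 -0.476  0.553]
 [ 0.009 -0.583 -0.812  0.851]
 [ 0.     0.     0.     1.   ]]
strap_mid [([276.3, 268.9], 0.95), ([227.8, 196.2], 0.94), ([351.5, 204.1], 0.85), ([162.3, 225.9], 0.71)]
strap_bore [([232.0, 217.1], 0.85), ([243.9, 275.1], 0.77), ([336.7, 185.0], 0.77)]
jamb_bore []
jamb_center []Traceback (most recent call last):
  File "<stdin>", line 7, in <module>
ValueError: it knows: brush, claw, dummy, jamb_bore, jamb_center, point, square, strap_bore, strap_mid, wide_strap_mid
```

Run:
```python
from h import *
for n in("scene","top"):
    c=imaging.read_camera(n);cv2.imwrite(f"pics/{n}1.png",c["frame"])
    print(n,np.round(c["world_from_camera"],3).tolist())
    for l in("strap_mid","strap_bore","jamb_bore","jamb_center","wide_strap_mid","dummy","point","claw","brush","square"):
        print(l,[(np.round(d["at"],1).tolist(),round(d["confidence"],2),np.round(atd(c,d["at"]),3).tolist()) for d in pinpoint(n,l)][:5])
```

```text
scene [[-0.824, 0.456, -0.337, 0.855], [0.567, 0.672, -0.476, 0.553], [0.009, -0.583, -0.812, 0.851], [0.0, 0.0, 0.0, 1.0]]
strap_mid [([348.8, 205.7], 0.96, [0.384, 0.005, 0.005]), ([227.8, 196.8], 0.77, [0.623, -0.155, 0.039]), ([275.2, 270.2], 0.71, [0.628, 0.064, 0.007])]
strap_bore [([244.5, 278.4], 0.84, [0.697, 0.058, 0.028]), ([233.0, 215.6], 0.82, [0.646, -0.079, 0.061]), ([227.4, 196.2], 0.69, [0.623, -0.156, 0.04]), ([337.5, 182.1], 0.65, [0.373, -0.057, 0.026])]
jamb_bore [([348.1, 263.1], 0.7, [0.483, 0.137, 0.002])]
jamb_center []
wide_strap_mid [([282.5, 154.2], 0.72, [0.44, -0.205, 0.039])]
dummy [([416.4, 429.6], 0.7, [0.617, 0.497, 0.077]), ([491.8, 351.1], 0.23, [0.372, 0.465, 0.003])]
point [([190.5, 239.1], 0.86, [0.746, -0.111, 0.014])]
claw [([163.0, 224.8], 0.98, [0.782, -0.184, 0.016])]
brush [([232.5, 328.2], 0.61, [0.772, 0.141, 0.021])]
square [([489.3, 352.2], 0.74, [0.377, 0.464, 0.002]), ([282.3, 152.9], 0.17, [0.439, -0.208, 0.04])]
top [[0.038, -0.978, 0.206, 0.38], [-0.999, -0.036, 0.01, 0.099], [-0.003, -0.206, -0.979, 1.043], [0.0, 0.0, 0.0, 1.0]]
strap_mid [([363.2, 332.2], 0.8, [0.377, 0.006, 0.006]), ([343.5, 221.6], 0.64, [0.638, 0.059, 0.007]), ([433.5, 223.3], 0.6, [0.634, -0.152, 0.038])]
strap_bore [([406.1, 215.1], 0.96, [0.645, -0.083, 0.061]), ([396.6, 336.9], 0.78, [0.369, -0.068, 0.029]), ([349.6, 196.4], 0.63, [0.696, 0.047, 0.026])]
jamb_bore [([285.6, 258.3], 0.7, [0.544, 0.195, 0.001])]
jamb_center []
wide_strap_mid [([457.5, 307.9], 0.89, [0.438, -0.205, 0.038])]
dummy [([167.0, 233.0], 0.98, [0.581, 0.463, 0.07])]
point [([413.0, 184.0], 0.69, [0.739, -0.11, 0.01])]
claw [([445.0, 167.9], 0.81, [0.784, -0.19, 0.012]), ([287.8, 257.6], 0.69, [0.545, 0.189, 0.003])]
brush [([314.5, 169.0], 0.74, [0.766, 0.134, 0.018])]
square [([167.7, 327.7], 0.82, [0.368, 0.464, -0.0])]
```

View pics/scene0.png

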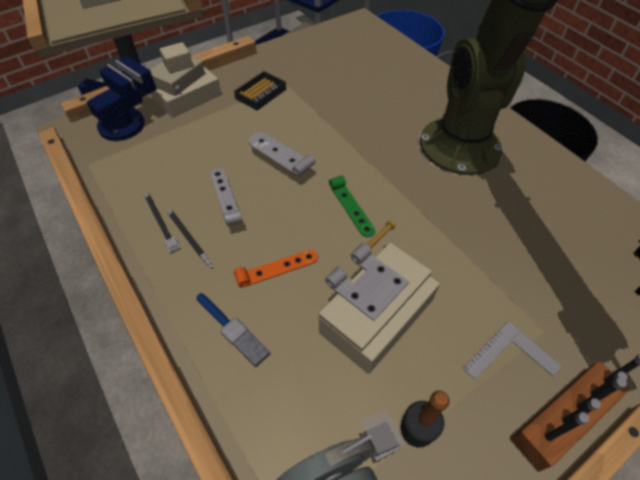

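```bash
sleep 3
```

```text
(no output)
```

View pics/top1.png

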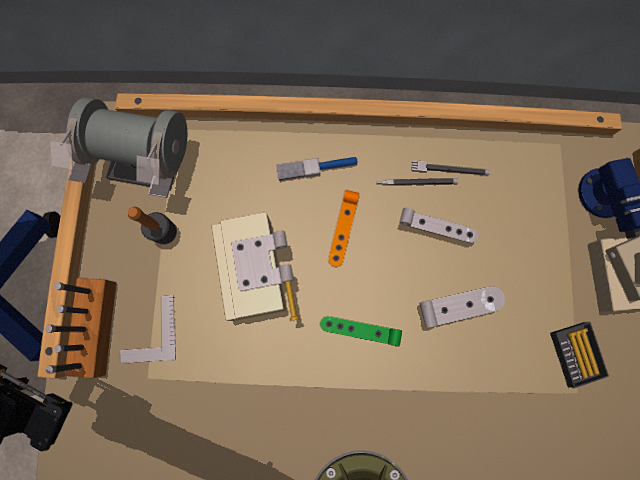

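Run:
```python
from h import *
t=imaging.read_camera("top");s=imaging.read_camera("scene")
np.savez("c0.npz",t=cloud(t),s=cloud(s),tf=t["frame"],sf=s["frame"])
a=cv2.resize(t["frame"][190:260,380:500],None,fx=4,fy=4,interpolation=cv2.INTER_CUBIC)
b=cv2.resize(t["frame"][205:330,205:310],None,fx=3.5,fy=3.5,interpolation=cv2.INTER_CUBIC)
c=cv2.resize(s["frame"][150:240,190:310],None,fx=3,fy=3,interpolation=cv2.INTER_CUBIC)
o=np.zeros((580,800,3),np.uint8)
o[:280,:430]=a[:280,:430];o[300:300+270,:360]=c[:270,:360];o[:437,432:432+367]=b[:437,:367]
cv2.imwrite("pics/crop1.png",o)
for n,W in(("t",cloud(t)),("s",cloud(s))):
    m=(W[...,0]>.56)&(W[...,0]<.7)&(W[...,1]>-.25)&(W[...,1]<-.05)&(W[...,2]>.03)&(W[...,2]<.075)
    P=W[m];print(n,len(P))
    bar=P[(P[:,2]<.046)]
    print("bar z med",np.median(bar[:,2]))
    r=cv2.minAreaRect((bar[:,:2]*1000).astype(np.float32));print("bar rect",r)
    r=cv2.minAreaRect((P[:,:2]*1000).astype(np.float32));print("all rect",r, cv2.boxPoints(r).round(1).tolist())
    k=P[P[:,2]>.05];print("knuckle",k.mean(0),k[:,2].max(),cv2.minAreaRect((k[:,:2]*1000).astype(np.float32)))
    # jamb
    m=(W[...,0]>.38)&(W[...,0]<.72)&(W[...,1]>.05)&(W[...,1]<.4)&(W[...,2]>.07)
    P=W[m];print("jamb",len(P),P[:,2].max(),np.histogram(P[:,2],bins=np.arange(.07,.13,.004)))
    k=P[P[:,2]>.104];print("barrels",len(k),cv2.minAreaRect((k[:,:2]*1000).astype(np.float32)))
    st=P[(P[:,2]>.084)&(P[:,2]<.1)];print("block",cv2.minAreaRect((st[:,:2]*1000).astype(np.float32)))
```

```text
t 1186
bar z med 0.03859969716384326
bar rect ((627.5194702148438, -162.14700317382812), (183.0851593017578, 38.15251922607422), 76.3305892944336)
all rect ((627.49755859375, -162.0394744873047), (183.260498046875, 38.175926208496094), 76.40043640136719) [[587.4000244140625, -246.60000610351562], [624.5, -255.60000610351562], [667.5999755859375, -77.5], [630.5, -68.5]]
knuckle [ 0.6447692  -0.08528217  0.05787557] 0.06433626409810267 ((645.181884765625, -86.21892547607422), (26.801578521728516, 36.59201431274414), 75.81219482421875)
jamb 6430 0.12229746016245024 (array([ 643,  271,   18,   20,  776, 2020, 1493,  525,   27,  137,  193,
        195,  110,    2]), array([0.07 , 0.074, 0.078, 0.082, 0.086, 0.09 , 0.094, 0.098, 0.102,
       0.106, 0.11 , 0.114, 0.118, 0.122, 0.126]))
barrels 652 ((491.4259948730469, 181.6997833251953), (191.96621704101562, 27.350168228149414), 13.03747844696045)
block ((504.984130859375, 244.69625854492188), (247.01138305664062, 135.7664031982422), 13.068586349487305)
s 864
bar z med 0.03927271314927738
bar rect ((626.60205078125, -161.96694946289062), (
[... 255 characters left out ...]
7929688, -76.30000305175781], [630.5, -67.9000015258789]]
knuckle [ 0.64595754 -0.08279638  0.05766136] 0.06403825587380618 ((645.3712158203125, -84.08445739746094), (25.81562042236328, 37.134849548339844), 67.34100341796875)
jamb 8101 0.12224282311543055 (array([1258,  209,   82,   93, 1178, 2213, 1957,  394,   63,  145,  182,
        237,   89,    1]), array([0.07 , 0.074, 0.078, 0.082, 0.086, 0.09 , 0.094, 0.098, 0.102,
       0.106, 0.11 , 0.114, 0.118, 0.122, 0.126]))
barrels 691 ((489.1919250488281, 182.64804077148438), (195.9669952392578, 28.150039672851562), 12.90615463256836)
block ((503.6677551269531, 244.9761199951172), (248.64918518066406, 132.91636657714844), 13.222344398498535)
```

```bash
sleep 1
```

```text
(no output)
```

View pics/crop1.png

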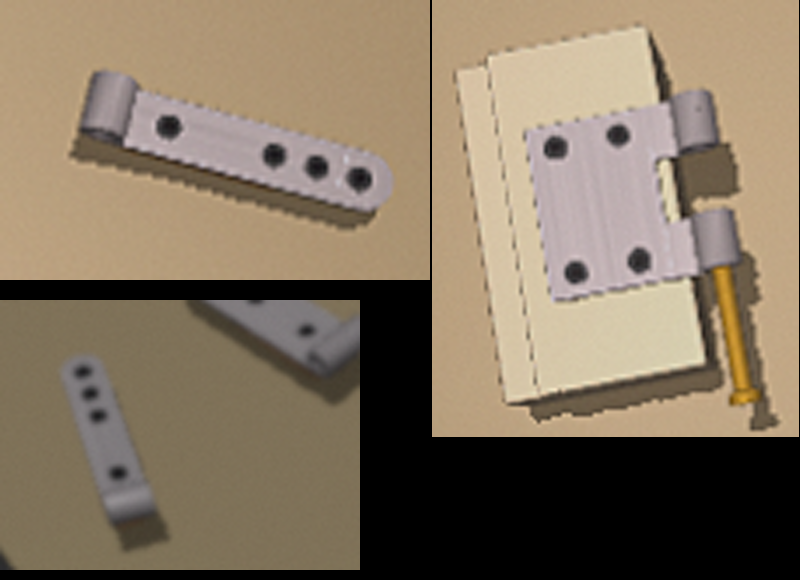

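```bash
cat > fit.py <<'E'
from h import *
from scipy.optimize import least_squares
def cyl(P,yaw0,c0,r=.014,fixyaw=False):
    # horizontal cylinder axis: yaw, lateral offset, z
    def f(p):
        n=np.array([-np.sin(p[0]),np.cos(p[0])]);l=(P[:,:2]-c0)@n-p[1];return np.hypot(l,P[:,2]-p[2])-r
    q=least_squares(f,[yaw0,0,np.percentile(P[:,2],98)-r],loss="soft_l1",f_scale=.001)
    d=np.array([np.cos(q.x[0]),np.sin(q.x[0])]);n=np.array([-d[1],d[0]])
    return q.x,d,n,np.sqrt(np.mean(q.fun**2))
E
python3 - <<'E'
from fit import *
D=np.load("c0.npz")
for nm in"ts":
    W=D[nm].reshape(-1,3);W=W[~np.isnan(W[:,0])]
    yaw=np.radians(13);d0=np.array([np.cos(yaw),np.sin(yaw)]);n0=np.array([-d0[1],d0[0]])
    c0=np.array([.545,.195])
    L=(W[:,:2]-c0)@d0;N=(W[:,:2]-c0)@n0
    P=W[(W[:,2]>.104)&(abs(N)<.03)&(abs(L)<.09)]
    l=(P[:,:2]-c0)@d0
    print("hist",np.histogram(l,bins=np.arange(-.09,.09,.005)))
    zz=P[P[:,2]>.110]
    x,d,n,e=cyl(zz,yaw,c0);print(nm,"jamb yaw",np.degrees(x[0]),"off",x[1],"z",x[2],"rms",e)
    s=np.sort((zz[:,:2]-c0)@d); g=np.argmax(np.diff(s)); print("ends",s[0],s[g],s[g+1],s[-1],"mid",(s[g]+s[g+1])/2)
    print("jamb_bore",c0+n*x[1]+d*(s[g]+s[g+1])/2)
    # strap knuckle
    yaw=np.radians(-13.4);c1=np.array([.645,-.086])
    K=W[(W[:,2]>.047)&(np.hypot(W[:,0]-c1[0],W[:,1]-c1[1])<.035)]
    x,d,n,e=cyl(K,yaw,c1);l=(K[:,:2]-c1)@d
    print("strap cyl yaw",np.degrees(x[0]),"off",x[1],"z",x[2],e,"l",l.min(),l.max(),"bore",c1+n*x[1]+d*(l.min()+l.max())/2)
    B=W[(W[:,2]>.034)&(W[:,2]<.045)&(W[:,0]>.56)&(W[:,0]<.7)&(W[:,1]>-.27)&(W[:,1]<-.105)]
    u,sv,v=np.linalg.svd(B-B.mean(0),full_matrices=False);print("bar c",B.mean(0),"dir yaw",np.degrees(np.arctan2(v[0,1],v[0,0])),"normal",v[2])
E
```

```text
hist (array([11, 15, 13, 13, 33, 32, 28, 31, 31, 30, 26,  2,  0,  0,  0,  0,  0,
        0,  0, 30, 32, 28, 29, 28, 31, 28,  2,  0,  0,  0,  0,  0,  0,  0,
        0]), array([-9.00000000e-02, -8.50000000e-02, -8.00000000e-02, -7.50000000e-02,
       -7.00000000e-02, -6.50000000e-02, -6.00000000e-02, -5.50000000e-02,
       -5.00000000e-02, -4.50000000e-02, -4.00000000e-02, -3.50000000e-02,
       -3.00000000e-02, -2.50000000e-02, -2.00000000e-02, -1.50000000e-02,
       -1.00000000e-02, -5.00000000e-03,  8.32667268e-17,  5.00000000e-03,
        1.00000000e-02,  1.50000000e-02,  2.00000000e-02,  2.50000000e-02,
        3.00000000e-02,  3.50000000e-02,  4.00000000e-02,  4.50000000e-02,
        5.00000000e-02,  5.50000000e-02,  6.00000000e-02,  6.50000000e-02,
        7.00000000e-02,  7.50000000e-02,  8.00000000e-02,  8.50000000e-02]))
t jamb yaw 13.288038497417494 off -0.0008628770414279137 z 0.10440633340700911 rms 0.0020768975622154407
ends -0.08851841712206315 -0.03491203316521285 0.005779393738902644 0.0407968559264538 mid -0.014566319713155104
jamb_bore [0.531022   0.19081221]
st
[... 1001 characters left out ...]
00000000e-02,  5.50000000e-02,  6.00000000e-02,  6.50000000e-02,
        7.00000000e-02,  7.50000000e-02,  8.00000000e-02,  8.50000000e-02]))
s jamb yaw 13.478742882825534 off 4.052259150020686e-05 z 0.10415116782783335 rms 0.0017976818965178324
ends -0.08888956466540311 -0.03542508676661276 0.003585479167162609 0.040762113055764174 mid -0.015919803799725074
jamb_bore [0.52950924 0.19132875]
strap cyl yaw -12.89097443573648 off -0.002309631168948975 z 0.046854086362197254 0.0017817894137264225 l -0.01806413851002461 0.017862046974115427 bore [ 0.64438623 -0.08822888]
bar c [ 0.62265324 -0.17981842  0.0392068 ] dir yaw 76.57960099303287 normal [-1.79774103e-03 -1.49564232e-04  9.99998373e-01]
```

```bash
cat > go.py <<'E'
import sys
from h import *
from scipy.spatial.transform import Rotation as R
def delta(tx,ty,tz,tyaw):
    o=monitor.get_obs();Rm=R.from_euler("xyz",o["tool_rot"],degrees=True).as_matrix()
    d=Rm.T@(np.array([tx,ty,tz])-o["tool_pos"])
    turn=-((tyaw-o["tool_rot"][2]+180)%360-180)
    print("t",round(o["time_s"],2),"pos",o["tool_pos"].round(4),"rot",o["tool_rot"].round(2),"q",o["qpos"].round(1),"w",round(o["grip_width"],4),"F",o["force"].round(2))
    print("delta",d.round(4).tolist(),"turn",round(np.radians(turn),4))
if __name__=="__main__": delta(*map(float,sys.argv[1:]))
E
python3 go.py .628 -.155 .2 76.4
```

```text
t 1.45 pos [0.2344 0.6063 0.2226] rot [179.99   0.   158.87] q [-68.1  18.4  -4.   83.1   1.3  78.5  -3.3] w 0.0871 F [ 1.46 -0.25 -0.23]
delta [-0.6416, -0.5682, 0.0226] turn 1.4394
```

Candidates for the right strap, in the top picture: narrow grey (438,226), wide grey (460,307), orange (343,228) and green (360,331). I'm choosing the narrow grey one: the crop shows bare steel, and it measures 37 mm wide. The jamb gap is at top (283,258), with the pin on its near side.

Request:
{"api": "servo_tool", "payload": {"targets": [[75,-0.642,-0.568,0.02,1.44],[75,-0.642,-0.568,0.02,1.44],[75,-0.642,-0.568,0.02,1.44],[75,-0.642,-0.568,0.02,1.44],[75,-0.642,-0.568,0.02,1.44]], "grip_force": 30}}

```text
time_s: 2.08
tool_pos: [0.3788, 0.327, 0.2156]
tool_rot: [179.9, -0.0, 104.8]
force: [0.1, 0.0, 0.1]
grip_width: 0.0656
```

```bash
python3 go.py .628 -.155 .18 76.4
```

```text
t 2.08 pos [0.3788 0.327  0.2156] rot [ 1.7995e+02 -4.0000e-02  1.0480e+02] q [-5.410e+01  1.000e-01  1.030e+01  1.049e+02 -0.000e+00  7.490e+01
 -2.900e+01] w 0.0656 F [0.06 0.03 0.14]
delta [-0.5297, 0.1177, 0.0353] turn 0.4957
```

Request:
{"api": "servo_tool", "payload": {"targets": [[75,-0.53,0.118,0.035,0.496],[75,-0.53,0.118,0.035,0.496],[75,-0.53,0.118,0.035,0.496],[75,-0.53,0.118,0.035,0.496],[75,-0.53,0.118,0.035,0.496]]}}

```text
time_s: 2.7
tool_pos: [0.5238, 0.0511, 0.1956]
tool_rot: [179.9, -0.1, 76.8]
force: [0.9, 0.8, -0.1]
grip_width: 0.0654
```

```bash
python3 go.py .628 -.155 .1 76.4
```

```text
t 2.7 pos [0.5238 0.0511 0.1956] rot [ 1.7993e+02 -7.0000e-02  7.6760e+01] q [-35.8   3.9  28.7 103.8  -2.   72.6 -19.7] w 0.0654 F [ 0.91  0.83 -0.1 ]
delta [-0.1769, 0.1485, 0.0955] turn 0.0062
```

Request:
{"api": "servo_tool", "payload": {"targets": [[75,-0.177,0.149,0.095,0.006],[75,-0.177,0.149,0.095,0.006],[75,-0.177,0.149,0.095,0.006],[75,-0.177,0.149,0.095,0.006],[75,-0.177,0.149,0.095,0.006]]}}

```text
time_s: 3.32
tool_pos: [0.6256, -0.16, 0.097]
tool_rot: [-179.8, 0.3, 76.0]
force: [-0.6, -0.3, 0.2]
grip_width: 0.0652
```

```bash
python3 go.py .628 -.155 .017 76.4
python3 - <<'E'
from h import *
c=imaging.read_camera("top")
cv2.imwrite("pics/a1.png",cv2.resize(c["frame"][150:350,330:530],None,fx=3,fy=3))
E
```

```text
t 3.33 pos [ 0.6256 -0.16    0.097 ] rot [-179.77    0.31   75.95] q [-15.6  25.9  35.3  93.1 -15.6  66.3   9.4] w 0.0652 F [-0.61 -0.25  0.25]
delta [0.0059, 0.0014, 0.08] turn -0.0078
```

View pics/a1.png

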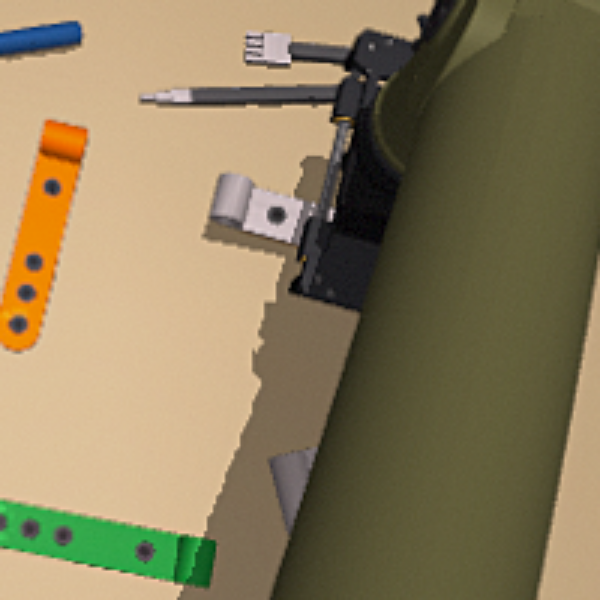

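The gripper is over the narrow grey strap, whose knuckle shows at crop (230,200). It clears the point chisel. I'm going down part-way first.

Request:
{"api": "servo_tool", "payload": {"targets": [[75,0,0,0.03,0],[75,0,0,0.03,0],[75,0,0,0.03,0]]}}

```text
time_s: 3.75
tool_pos: [0.6282, -0.1524, 0.0717]
tool_rot: [179.9, -0.1, 76.5]
force: [-0.0, -0.5, 0.6]
grip_width: 0.0656
```

```bash
python3 go.py .628 -.155 .017 76.4
```

```text
t 3.75 pos [ 0.6282 -0.1524  0.0717] rot [ 1.799e+02 -6.000e-02  7.649e+01] q [-15.4  27.1  34.5  94.6 -16.8  63.5  10.2] w 0.0656 F [-0.   -0.54  0.64]
delta [-0.0027, 0.0004, 0.0547] turn 0.0016
```

Request:
{"api": "servo_tool", "payload": {"targets": [[75,-0.002,0,0.03,0],[75,-0.002,0,0.054,0],[75,-0.002,0,0.054,0],[75,-0.002,0,0.054,0]]}}

```text
time_s: 4.25
tool_pos: [0.6282, -0.1556, 0.0181]
tool_rot: [179.8, -0.0, 76.4]
force: [0.8, -0.7, -0.1]
grip_width: 0.0651
```

```bash
python3 go.py .628 -.155 .017 76.4
```

```text
t 4.25 pos [ 0.6282 -0.1556  0.0181] rot [ 1.7984e+02 -3.0000e-02  7.6420e+01] q [-14.   30.6  33.1  96.6 -19.1  58.3  11.9] w 0.0651 F [ 0.76 -0.74 -0.07]
delta [0.0005, -0.0004, 0.0011] turn 0.0003
```

Request:
{"api": "servo_tool", "payload": {"targets": [[30,0,0,0,0],[20,0,0,0,0],[20,0,0,0,0],[20,0,0,0,0],[20,0,0,0,0]], "grip_force": 40}}

```text
time_s: 4.88
tool_pos: [0.6277, -0.1558, 0.0166]
tool_rot: [179.9, -0.0, 76.4]
force: [2.7, -0.5, 0.9]
grip_width: 0.035
```

Request:
{"api": "servo_tool", "payload": {"targets": [[20,0,0,-0.02,0],[20,0,0,-0.06,0],[20,0,0,-0.11,0],[20,0,0,-0.14,0],[20,0,0,-0.14,0]]}}

```text
time_s: 5.5
tool_pos: [0.6277, -0.1562, 0.1588]
tool_rot: [179.8, -0.0, 76.4]
force: [-0.2, 0.1, -4.3]
grip_width: 0.0353
```

```bash
python3 go.py .546 .123 .16 103.3
python3 - <<'E'
from h import *
c=imaging.read_camera("top")
cv2.imwrite("pics/a2.png",cv2.resize(c["frame"][130:330,230:480],None,fx=3,fy=3))
c=imaging.read_camera("scene")
cv2.imwrite("pics/a3.png",c["frame"])
E
```

```text
t 5.5 pos [ 0.6277 -0.1562  0.1588] rot [ 1.7979e+02 -4.0000e-02  7.6380e+01] q [-16.6  22.5  36.4  89.8 -13.9  72.    8.3] w 0.0353 F [-0.22  0.07 -4.33]
delta [0.2521, -0.1452, -0.0015] turn -0.4698
```

View pics/a2.png

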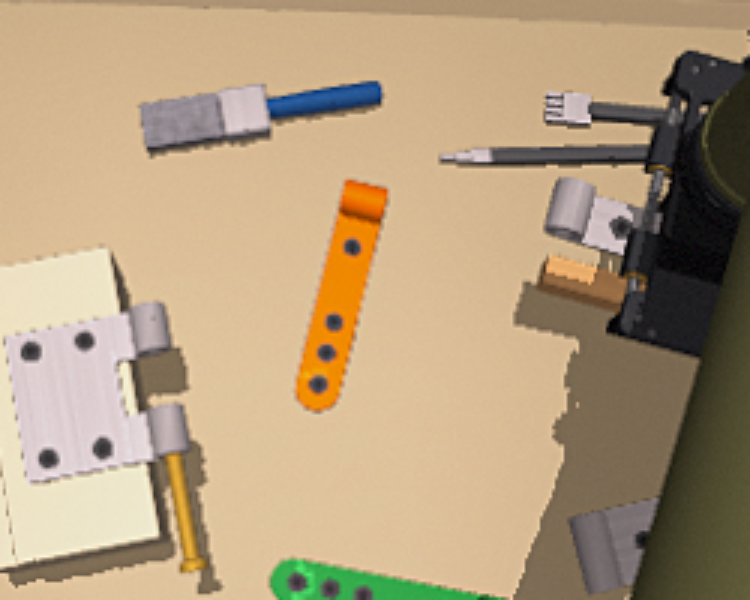

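View pics/a3.png

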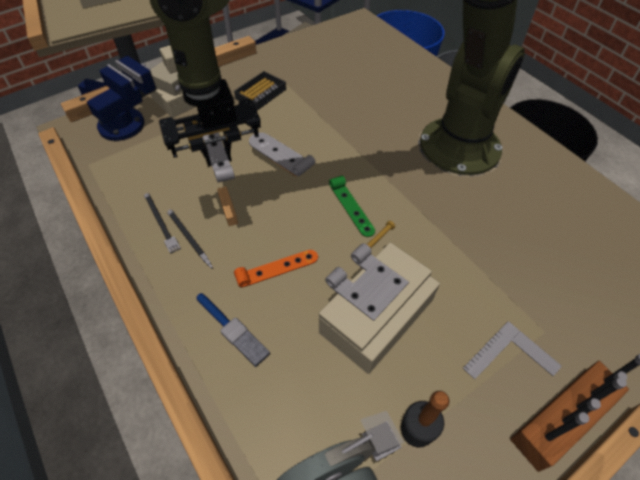

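The strap is held and level, with its knuckle at top crop (570,205). The bystanders haven't moved. I'm carrying it to a point 40 mm in front of the gap.

```bash
python3 go.py .555 .084 .15 103.3
```

```text
t 5.6 pos [ 0.6256 -0.1552  0.1548] rot [-1.7983e+02 -1.0000e-02  7.6400e+01] q [-16.6  22.7  36.3  90.  -13.9  72.    8.3] w 0.0353 F [-0.89 -0.66 -4.56]
delta [0.2159, -0.1249, 0.0052] turn -0.4696
```

Request:
{"api": "servo_tool", "payload": {"targets": [[20,0.05,-0.029,0,-0.11],[20,0.1,-0.058,0,-0.22],[20,0.15,-0.087,0,-0.33],[20,0.19,-0.11,0,-0.42],[20,0.216,-0.125,0,-0.47]]}}

```text
time_s: 6.22
tool_pos: [0.5538, 0.0863, 0.1539]
tool_rot: [-179.8, -0.0, 103.6]
force: [0.8, 0.5, -4.4]
grip_width: 0.035
```

Request:
{"api": "servo_tool", "payload": {"targets": [[20,0,0,0,0],[20,0,0,0,0],[20,0,0,0,0]]}}

```text
time_s: 6.6
tool_pos: [0.5565, 0.0816, 0.1559]
tool_rot: [-180.0, 0.1, 103.1]
force: [-0.2, 0.3, -4.4]
grip_width: 0.0352
```

```bash
cat > meas.py <<'E'
from fit import *
def run(tag, zb):
    o=monitor.get_obs();print("tcp",o["tool_pos"].round(4),o["tool_rot"].round(2))
    tcp=o["tool_pos"];y=np.radians(o["tool_rot"][2]);
    ax=np.array([np.cos(y),np.sin(y)])   # tool x points toward knuckle (yaw ~ opposite of strap x)
    c1=tcp[:2]+ax*.07
    for nm in("top","scene"):
        c=imaging.read_camera(nm);cv2.imwrite(f"pics/{tag}_{nm}.png",c["frame"]);W0=cloud(c);W=W0.reshape(-1,3);W=W[~np.isnan(W[:,0])]
        jb=np.array([.5302,.191]);jd=np.array([np.cos(np.radians(13.35)),np.sin(np.radians(13.35))]);jn=np.array([-jd[1],jd[0]])
        rel=W[:,:2]-c1;d0=np.array([ax[1],-ax[0]])
        K=W[(W[:,2]>zb-.002)&(W[:,2]<zb+.02)&(abs(rel@d0)<.024)&(abs(rel@ax)<.015)]
        x,d,n,e=cyl(K,np.arctan2(d0[1],d0[0]),c1)
        l=np.sort((K[:,:2]-c1)@d);b=c1+n*x[1]+d*(l[1]+l[-2])/2
        print(nm,len(K),"strap bore",b.round(4),"z",x[2].round(4),"axis yaw",np.degrees(x[0]).round(2),"len",(l[-2]-l[1]).round(4),"rms",e.round(4))
        r=W[:,:2]-jb;J=W[(W[:,2]>.111)&(W[:,2]<.121)&(abs(r@jn)<.02)&(abs(r@jd)<.065)&(abs(r@jd)>.0185)]
        x,d,n,e=cyl(J,np.radians(13.35),jb);l=np.sort((J[:,:2]-jb)@d);g=np.argmax(np.diff(l));g2=(l[g]+l[g+1])/2;j=jb+n*x[1]+d*g2
        print("   jamb bore",j.round(4),"z",x[2].round(4),"yaw",np.degrees(x[0]).round(2),"gap",l[g].round(4),l[g+1].round(4),"rel strap-jamb along",((b-j)@jd).round(4),"across",((b-j)@jn).round(4))
E
python3 -c "
from meas import *
z=monitor.get_obs()['tool_pos'][2];run('b1',z+.018+.011)"
```

```text
tcp [0.5565 0.0816 0.1559] [-1.7997e+02  6.0000e-02  1.0313e+02]
top 255 strap bore [0.5402 0.1504] z 0.1851 axis yaw 11.96 len 0.0355 rms 0.0015
   jamb bore [0.5312 0.1908] z 0.1044 yaw 13.39 gap -0.0193 0.0211 rel strap-jamb along -0.0006 across -0.0413
scene 273 strap bore [0.5397 0.1512] z 0.185 axis yaw 13.45 len 0.0367 rms 0.002
   jamb bore [0.5302 0.1916] z 0.1044 yaw 13.55 gap -0.0204 0.0207 rel strap-jamb along -0.0001 across -0.0415
```

View pics/b1_top.png

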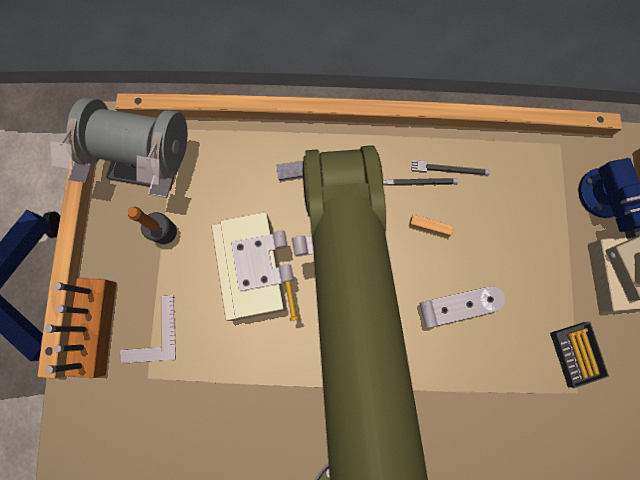

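View pics/b1_scene.png

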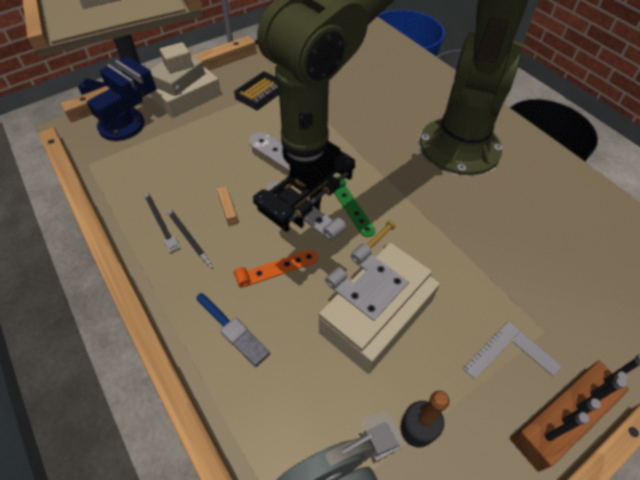

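The strap is 41 mm in front of the gap and about 80 mm too high. Along the bore it is centred to within 1 mm. In the top picture its knuckle shows at (303,245), beside the gap at (282,258). I'm lowering it in place.

Request:
{"api": "servo_tool", "payload": {"targets": [[20,0,0,0.025,0],[20,0,0,0.055,0],[20,0,0,0.08,0],[20,0,0,0.08,0],[20,0,0,0.08,0]]}}

```text
time_s: 7.32
tool_pos: [0.5572, 0.0834, 0.0772]
tool_rot: [179.9, 0.0, 103.3]
force: [0.7, 1.2, -3.9]
grip_width: 0.0354
```

Request:
{"api": "servo_tool", "payload": {"targets": [[20,0,0,0,0],[20,0,0,0,0],[20,0,0,0,0]]}}

```text
time_s: 7.7
tool_pos: [0.5565, 0.0838, 0.0767]
tool_rot: [179.9, -0.0, 103.3]
force: [-0.5, 0.2, -3.9]
grip_width: 0.0355
```

```bash
python3 -c "
from meas import *
run('b2',.104);run('b3',.104)"
```

```text
tcp [0.5565 0.0838 0.0767] [ 1.7994e+02 -1.0000e-02  1.0333e+02]
top 222 strap bore [0.5395 0.1526] z 0.106 axis yaw 13.5 len 0.0354 rms 0.0016
   jamb bore [0.5308 0.1908] z 0.1044 yaw 13.45 gap -0.0197 0.0208 rel strap-jamb along -0.0004 across -0.0392
scene 246 strap bore [0.5394 0.1531] z 0.1058 axis yaw 13.24 len 0.0355 rms 0.0023
   jamb bore [0.5298 0.1912] z 0.1044 yaw 13.26 gap -0.0197 0.019 rel strap-jamb along 0.0005 across -0.0393
tcp [0.5564 0.0838 0.0764] [ 1.7997e+02 -1.0000e-02  1.0333e+02]
top 223 strap bore [0.5395 0.1523] z 0.1057 axis yaw 13.09 len 0.0354 rms 0.0016
   jamb bore [0.531  0.1909] z 0.1044 yaw 13.23 gap -0.0196 0.0211 rel strap-jamb along -0.0006 across -0.0395
scene 242 strap bore [0.5391 0.1528] z 0.1055 axis yaw 13.8 len 0.0358 rms 0.0018
   jamb bore [0.5299 0.1914] z 0.1043 yaw 13.22 gap -0.0193 0.0189 rel strap-jamb along 0.0 across -0.0397
```

Request:
{"api": "servo_tool", "payload": {"targets": [[20,0.008,0,0.0013,0],[20,0.016,0,0.0013,0],[20,0.024,0,0.0013,0],[20,0.032,0,0.0013,0],[20,0.0393,0,0.0013,0]]}}

```text
time_s: 8.52
tool_pos: [0.547, 0.1227, 0.0749]
tool_rot: [180.0, -0.0, 103.3]
force: [-0.2, 0.9, -4.3]
grip_width: 0.0354
```

Request:
{"api": "servo_tool", "payload": {"targets": [[20,0,0,0,0],[20,0,0,0,0],[20,0,0,0,0],[20,0,0,0,0]]}}

```text
time_s: 9.02
tool_pos: [0.5473, 0.1216, 0.0749]
tool_rot: [180.0, 0.0, 103.3]
force: [0.8, -0.6, -4.3]
grip_width: 0.0351
```

```bash
python3 -c "
from meas import *
run('c1',.104);run('c2',.104);o=monitor.get_obs();print(o['force'],o['wrist_torque'])
t=cv2.imread('pics/c2_top.png')[205:305,225:345];s=cv2.imread('pics/c2_scene.png')[190:290,300:420]
cv2.imwrite('pics/c2.png',np.hstack([cv2.resize(x,(400,333),interpolation=cv2.INTER_CUBIC) for x in(t,s)]))"
```

```text
tcp [0.5473 0.1216 0.0749] [1.7999e+02 1.0000e-02 1.0329e+02]
top 162 strap bore [0.5305 0.19  ] z 0.1045 axis yaw 13.1 len 0.0468 rms 0.0017
   jamb bore [0.5309 0.191 ] z 0.1046 yaw 13.68 gap -0.0197 0.0211 rel strap-jamb along -0.0006 across -0.0009
scene 296 strap bore [0.531 0.191] z 0.1041 axis yaw 13.12 len 0.0474 rms 0.0016
   jamb bore [0.5303 0.1915] z 0.1043 yaw 13.37 gap -0.0194 0.0199 rel strap-jamb along 0.0005 across -0.0007
tcp [0.5472 0.1217 0.0749] [180.    0.  103.3]
top 155 strap bore [0.5308 0.1903] z 0.1042 axis yaw 12.95 len 0.0474 rms 0.0017
   jamb bore [0.5297 0.1906] z 0.1046 yaw 13.16 gap -0.0197 0.0185 rel strap-jamb along 0.001 across -0.0005
scene 304 strap bore [0.5309 0.1911] z 0.104 axis yaw 12.86 len 0.0474 rms 0.0014
   jamb bore [0.5307 0.1915] z 0.1043 yaw 13.22 gap -0.0186 0.0197 rel strap-jamb along 0.0002 across -0.0004
[ 0.71915545  0.46951362 -3.64249122] [-0.15478579  0.01602369  0.04865157]
```

View pics/c2.png

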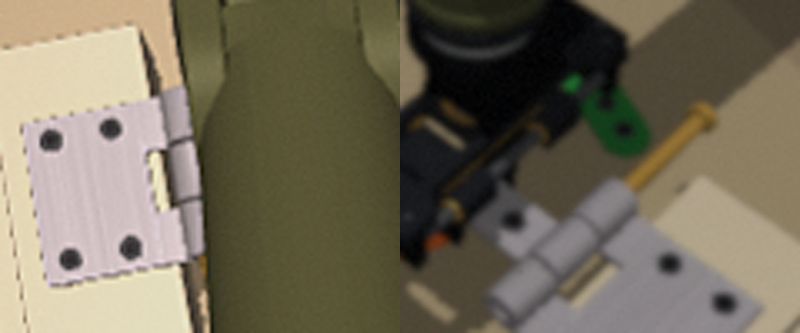

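The close crops show the knuckle between the two plate barrels with all three in line: left crop (183,170), right crop (550,255). The measured offset is about 1 mm, and the wrist force is the strap's weight alone. I'm handing in.

```bash
python3 -c "
from cell import ticket
print(ticket.sign_off())"
```

```text
the job is handed in; nothing more can be done
None
```

I picked up the narrow grey strap, brought it in front of the hinge and slid its knuckle into the gap from the front. I then handed the job in, at about 9.2 s, with the strap still held there. No verdict was reported.

**Position:** in both cameras the strap's bore was within about 1 mm of the jamb bore in every direction. The bore axes were within about 0.6°, and the tool was vertical to within 0.01°.

**Contact:** the wrist force showed only the strap's weight, about 4 N downwards, with no sign of it leaning on the plate or stone. The grip opening stayed at 35 mm.

**Block and pin:** the jamb bore measured the same as at the start, to within about 1 mm. The pin looked unmoved in the pictures, but I did not measure it.

**Less certain:** at the end, the knuckle's position along the bore could not be read well because its window took in parts of the neighbouring barrels. For that I relied on the reading at the 40 mm standoff, which was within 0.6 mm of centre.

The wider strap and the other tools looked undisturbed wherever they could be seen. No check failed.

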